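# Zero the sag gauge and present the heavier lens cell

### The job

First turn the bezel of the bench gauge until the red zero mark on its dial stands at the pointer, and leave it so. Then lift each of the two look-alike lens cells in turn, the other standing in the tray meanwhile, to find the heavier one (the dense flint); with the lighter one standing in the tray, press the heavier one upright and fully home into the gauge's nest against its sprung plunger, and finish while still holding it pressed down there for the reading. Do not topple a cell, and leave the other things on the bench where they are.

Things in the scene. Friction and masses are not known exactly. Their poses are not given: they have to be found in the camera images.
- gauge: bench sag gauge, fixed: grey cast base 96 x 206 mm, 22 mm high (a low cover along its middle reaches 27 mm), with a square steel nest block at its +y end and a dial at its -y end. Origin under the centre of the base on the bench; its z is up, its x is the 12 o'clock direction of the dial
- gauge_seat (a point): centre of the floor of the nest, 30 mm above the bench and 55 mm towards +y from the gauge's middle. The nest is a round pocket 43 mm across and 7 mm deep with a 2 mm chamfered mouth (top 37 mm above the bench), in a block 66 x 66 mm. A steel plunger 8 mm thick stands up 4 mm from the floor in the middle. z up
- plunger (a joint): plunger travel, m: 0 at rest, 0.004 pushed down flush with the nest's floor. Its spring pushes up with 4.9 N at rest and 7.7 N when flush, more than a cell's weight, so a cell stays home only while it is held down; the dial's pointer sweeps as the plunger moves
- bezel (a joint): angle of the dial's bezel, rad, positive counter-clockwise from above; 0 when the zero mark stands at the resting pointer. Starts between 0.5 and 1.2, so it must be turned clockwise; limits -1.6 and 1.6; light friction (0.05 N m), stays where it is left
- bezel_grip (a point): on the bezel's vertical axis, at mid height of its rim, 54 mm above the bench. The bezel is a black knurled ring 52 mm across, its rim from 46 to 62 mm above the bench, on a stem 47 mm across; the white dial turns with it; grip it across from above at any yaw
- zero_mark (a point): the red zero mark on the dial, 18 mm from the bezel's axis; a red bar continues it on the rim
- pointer_tip (a point): tip of the thin black pointer, 17 mm from the bezel's axis; at rest it points along the gauge's +x
- tray: pressed steel instrument tray, fixed, 117 x 261 x 18 mm overall (inside 100 x 244 mm), floor 2 mm thick, long side along its y. Origin at the centre of its underside, z up
- cell_1: one of two lens cells that look alike: upright cylinder 40 mm across, 50 mm high, dark barrel, knurled grey band 19 to 40 mm above its foot, brass ring and blue-grey glass in the top, flat foot. Origin at the centre of the foot, z up. Weighs 0.1 to 0.4 kg; the heavier is at least 0.12 kg heavier, which cannot be seen. Starts in the tray, about 60 mm from its middle along its y
- cell_2: one of two lens cells that look alike: upright cylinder 40 mm across, 50 mm high, dark barrel, knurled grey band 19 to 40 mm above its foot, brass ring and blue-grey glass in the top, flat foot. Origin at the centre of the foot, z up. Weighs 0.1 to 0.4 kg; the heavier is at least 0.12 kg heavier, which cannot be seen. Starts in the tray, about 60 mm from its middle along its y
- amber_bottle_1: bystander: amber reagent bottle with white cap, 81 x 81 x 178 mm; origin at the centre of its underside
- dropper_1: bystander: small amber bottle with black cap, 33 mm across, 85 mm high; origin at the centre of its underside
- petri_dish: bystander: clear petri dish, 71 mm across, 15 mm high; origin at the centre of its underside
- sample_pot: bystander: white sample pot with white lid, 47 mm across, 66 mm high; origin at the centre of its underside
- beaker: bystander: small clear beaker, 54 mm across, 70 mm high; origin at the centre of its underside
Not all that is in view belongs to the job. What is shaped like the cell_2 but pink is not meant.

How it is judged (in metres and radians):
On the way, in this order (a step that is already met when the one before it is completed fails the run):
1. the bezel is turned until the zero mark stands at the pointer (within 0.09 rad) (value of joint bezel between -0.09 and 0.09 rad and velocity of joint bezel between -0.05 and 0.05 rad/s), for 0.3 s.
2. the lighter cell is lifted at least 20 mm clear of the tray while the heavier one stands in it (((z of cell_1 in the frame of tray above 0.022 m and contact force between the fingers and cell_1 above 1 N and contact force between cell_2 and tray above 2.2 N and contact force between the fingers and cell_2 below 0.1 N) or (z of cell_2 in the frame of tray above 0.022 m and contact force between the fingers and cell_2 above 1 N and contact force between cell_1 and tray above 2.2 N and contact force between the fingers and cell_1 below 0.1 N))), for 0.2 s.
At the end, for the whole second after the job is handed in: heavier cell gripped (over 2 N), upright (0.06 rad) in the nest, foot within 1.5 mm of its floor and 3 mm of its centre, plunger down over 3 mm; bezel within 0.09 rad of zero; the other cell (under 2.2 N on the tray) let go, still, upright (0.1 rad) on its floor (value of joint bezel between -0.09 and 0.09 rad and value of joint plunger above 0.003 m and ((z of cell_2 in the frame of tray below 0.006 m and angle between cell_2's own z axis and vertical below 0.1 rad and x of cell_2 in the frame of tray between -0.05 and 0.05 m and y of cell_2 in the frame of tray between -0.122 and 0.122 m and contact force between cell_2 and tray below 2.2 N and contact force between the fingers and cell_2 below 0.1 N and linear speed of cell_2 below 0.02 m/s and horizontal distance between cell_1 and gauge_seat below 0.003 m and z of cell_1 in the frame of gauge_seat below 0.0015 m and angle between cell_1's own z axis and vertical below 0.06 rad and contact force between the fingers and cell_1 above 2 N) or (z of cell_1 in the frame of tray below 0.006 m and angle between cell_1's own z axis and vertical below 0.1 rad and x of cell_1 in the frame of tray between -0.05 and 0.05 m and y of cell_1 in the frame of tray between -0.122 and 0.122 m and contact force between cell_1 and tray below 2.2 N and contact force between the fingers and cell_1 below 0.1 N and linear speed of cell_1 below 0.02 m/s and horizontal distance between cell_2 and gauge_seat below 0.003 m and z of cell_2 in the frame of gauge_seat below 0.0015 m and angle between cell_2's own z axis and vertical below 0.06 rad and contact force between the fingers and cell_2 above 2 N))); the arm keeps its last pose, push and grip.
It fails at once if a lens cell is toppled (0.6 rad) (angle between any of cell_1, cell_2's own z axis and vertical above 0.6 rad).
It fails at once if a bystander is moved more than 30 mm (distance of any of amber_bottle_1, dropper_1, petri_dish, sample_pot, beaker from where it was at the start of the episode above 0.03 m).
It also fails if it takes over 72 s, if anything falls off the work surface, if the arm or the gripper's body presses on something with over 40 N, if the wrist force passes 120 N, or if a joint passes its speed limit or range.

### The arm

A 7-joint arm with a two-finger parallel gripper is mounted at the origin on a cart in front of the work surface, level with it; the furniture and walls round the work are solid. World frame = base frame: x ahead of the robot, y to its left, z up, the work surface at z = 0. Lengths are in mm, angles in rad, forces in N, time in s.
With the tool pointing down it reaches from about 400 to 875 mm from the base axis. Payload 4.4 kg.
Tool frame: the origin (TCP) lies on the centre line of the jaws, within the pads' length; the fingertips stand 8 mm ahead of it and the grasp point (between the pads) lies 11 mm behind it; x points along the fingers, z is the direction in which the jaws open and shut, and the axes are right-handed (so a half turn about x gives the same grasp; the last joint's range is limited). The gripper opens to 85 mm and grips with 20 to 120 N. Pads are 22 mm wide; open, the fingers measure 114 mm over their backs; the gripper's body (76 mm by 85 mm) begins 54 mm behind the grasp point. The pads swing forward as they close: fully open they stand 13 mm farther back than shut.
Start: joints at [1.203, 0.628, 0.038, 1.517, -0.027, 0.996, -0.02], TCP at [193.233, -620.628, 239.313] pointing down, gripper open.
Joint ranges: [-3.06, 3.06], [-0.37, 2.12], [-1.25, 1.32], [0.18, 2.47], [-1.1, 4.24], [0.23, 1.98], [-2.94, 2.94]. Speed limits (rad/s): [2.57, 2.57, 3.14, 3.14, 3.14, 3.14, 3.14].

### API

Orientations are given as [roll, pitch, yaw] about the fixed x, y, z axes, in that order (R = Rz(yaw) Ry(pitch) Rx(roll)).
In Python, from cell import ctrl, get_image, camera_params gives the robot as it stands. The module is installed in compiled form; this text tells all that it offers.
- The arm moves only by the shell command python3 -m handwheel 'ROWS'. ROWS is text: rows parted by semicolons, each of 7 numbers parted by spaces: the opening, from -1 (shut) to 1 (fully open), then the shift along the tool's x, y, z in mm, then the turn, a rotation vector about the tool's x, y, z in rad. In form: grip x y z wx wy wz; .... A call has 1 to 10 rows; each row shifts and turns the pose as measured when the row begins, along the tool's axes as they then stand; what a row does not reach is not made up. A row lasts 1/10 s, in which the tool goes at most 50 mm and 8.59 degrees, less where a joint would pass 70% of its speed; a pose out of reach is approached as far as the arm can. A call with a gripper value outside its range is refused whole. The fingers move at their own pace and stop on an object; the grip force is fixed at half the most. Time passes only in rows, so rows that do not move let the fingers close. It gives the time, the measured TCP pose, the force and the opening at its end, in the units of the state.
- ctrl.read_state(): the state, without advancing time (a new reading comes with each control period).
- get_image(name): name is "scene" or "top" or "wrist"; returns the picture (400x640x3 uint8, blue, green, red); there is no depth.
- camera_params(name): a dict with "fx", "fy", "cx", "cy" (pixels), "eye" and "orientation" of the camera in the world. Camera axes: x right, y up, looking along -z (the intrinsics and any distortion apply to the point x, -y, -z); pixel columns grow to the right and rows downward; lengths in mm; the calibration is good to about 2 mm. A picture is of the moment at which its call begins: read the wrist's pose just before it. camera_params takes no time and is no camera call; for the wrist camera it gives the pose at the moment of the call.
- ctrl.finish_job(): hands the job in, once; it reports no verdict.
The state is a dict: "clock": time; "qpos": joint angles; "qd": joint speeds; "tau": joint torques, N m; "eef_pos": TCP position; "tool_rot": TCP orientation; "force": force on the tool from outside, world axes, zero at the start; "torque": the same for the moment, N m; "width": finger opening in mm.
Only numpy, scipy, OpenCV 4.12 (cv2) and the standard library are available. Lean on these libraries where they do the work, as an engineer would, in place of code of your own. Each camera call takes 0.05 s, during which the arm holds its last target.

## Working session

There is one attempt and no reset: what is moved stays moved. The work goes in short steps, Python scripts to look and compute and a shell command to move; the robot and the scene stay as the last step left them, time stands still between calls to the robot, and variables do not carry over. Pictures are saved under pics/ and viewed, and the job is handed in when it is done.

```bash
mkdir -p pics; ls; python3 - <<'E'
from cell import ctrl,get_image,camera_params
import cv2
print(ctrl.read_state())
for n in ["scene","top","wrist"]:
    cv2.imwrite(f"pics/{n}0.png",get_image(n)); print(n,camera_params(n))
E
```

```text
pics
{'clock': 0.0, 'qpos': array([ 1.20323243,  0.62936273,  0.03846523,  1.51835218, -0.02700671,
        0.99628177, -0.01997498]), 'qd': array([ 0.00028721,  0.00145718, -0.00065618,  0.00010162, -0.00026335,
       -0.00043672,  0.00018126]), 'tau': array([ 7.04380491e-04, -5.63388026e+01,  1.22646332e+00, -1.93440485e+01,
        1.09557883e-02,  1.05200079e-02,  2.51252766e-05]), 'eef_pos': array([ 193.022794  , -620.05342359,  238.38378979]), 'tool_rot': array([-3.12389589,  1.56891099,  1.89025988]), 'force': array([-0.00215078, -1.11411663, -0.12044239]), 'torque': array([ 0.04680917, -0.00741149, -0.02841097]), 'width': 85.59094919780202}
scene {'fx': 421.4514165543217, 'fy': 421.4514165543217, 'cx': 318.5687937194853, 'cy': 202.00180038566944, 'eye': array([-227.43126564,  562.45735254,  957.60341275]), 'orientation': array([ 8.12396436e-01, -2.82312803e-04, -2.23550524e+00])}
top {'fx': 453.2631455741663, 'fy': 453.2631455741663, 'cx': 327.3811096485247, 'cy': 203.399094764642, 'eye': array([ 373.91770415,  -39.46001594, 1514.68829777]), 'orientation': array([ 0.09393925,  0.01095384, -1.55086753])}
wrist {'fx': 329.6575490466598, 'fy': 329.6575490466598, 'cx': 324.77868646580333, 'cy': 199.38350927174787, 'eye': array([ 254.67034506, -602.20441639,  373.85389302]), 'orientation': array([-0.26006712,  0.00369378, -1.26890174])}
```

View pics/scene0.png

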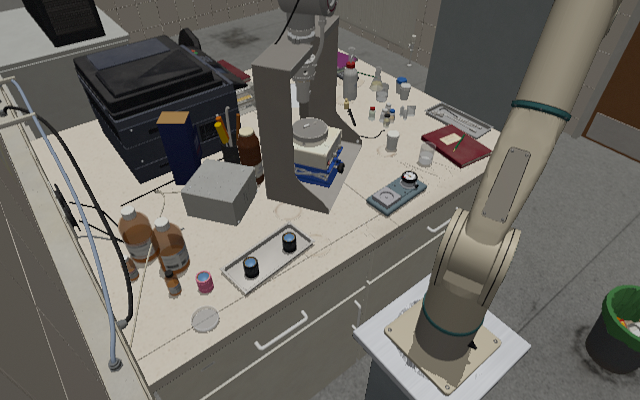

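View pics/top0.png

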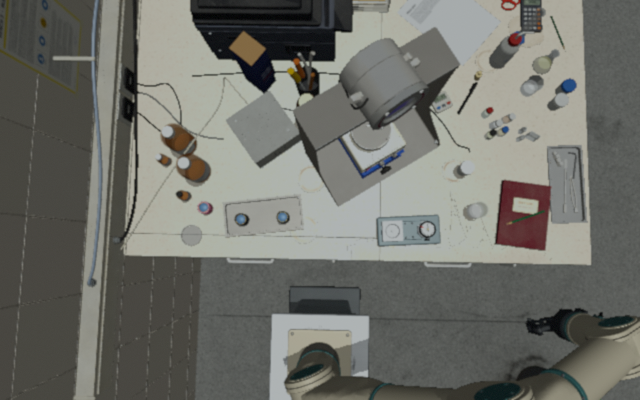

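View pics/wrist0.png

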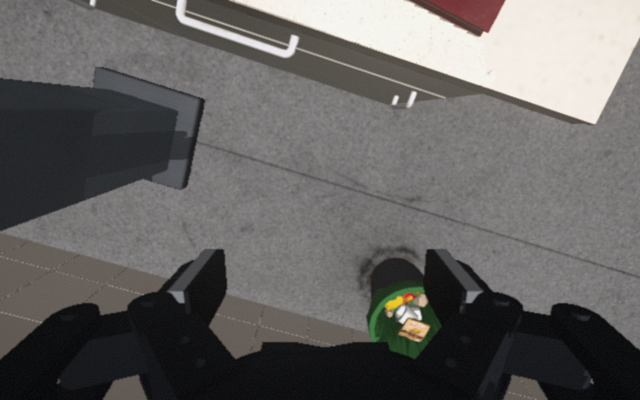

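```bash
cat > h.py <<'E'
import numpy as np, cv2
from cell import ctrl,get_image,camera_params
from scipy.spatial.transform import Rotation as R
def cast(cp,u,v,z):
    Rm=R.from_euler('xyz',cp['orientation']).as_matrix()
    d=Rm@np.array([(u-cp['cx'])/cp['fx'],-(v-cp['cy'])/cp['fy'],-1.])
    e=np.array(cp['eye']); return e+d*(z-e[2])/d[2]
def proj(cp,P):
    Rm=R.from_euler('xyz',cp['orientation']).as_matrix()
    p=Rm.T@(np.array(P)-cp['eye']); return np.array([cp['cx']+cp['fx']*p[0]/-p[2],cp['cy']-cp['fy']*p[1]/-p[2]])
def rot(s): return R.from_euler('xyz',s['tool_rot']).as_matrix()
E
python3 - <<'E'
from h import *
cp=camera_params('top')
for n,u,v,z in [('dial',427,230,62),('nest',393,231,37),('cellL',242,219,50),('cellR',283,217,50),('pink',205,208,50),('beaker',475,211,70),('pot',462,170,66),('petri',191,235,15)]:
    print(n,cast(cp,u,v,z).round(1))
im=cv2.imread('pics/top0.png')
a=cv2.resize(im[190:260,215:315],None,fx=6,fy=6,interpolation=2)
b=cv2.resize(im[200:260,365:450],None,fx=8,fy=8,interpolation=2)
cv2.imwrite('pics/ca.png',a);cv2.imwrite('pics/cb.png',b)
s=ctrl.read_state(); print(rot(s).round(3))
E
```

```text
dial [ 431.1 -340.7   62. ]
nest [ 426.7 -235.6   37. ]
cellL [455.6 255.1  50. ]
cellR [464.6 122.2  50. ]
pink [489. 377.  50.]
beaker [ 494.3 -491.5   70. ]
pot [ 626.3 -452.5   66. ]
petri [401.2 429.4  15. ]
[[-0.     0.955  0.297]
 [ 0.001  0.297 -0.955]
 [-1.     0.    -0.002]]
```

View pics/ca.png

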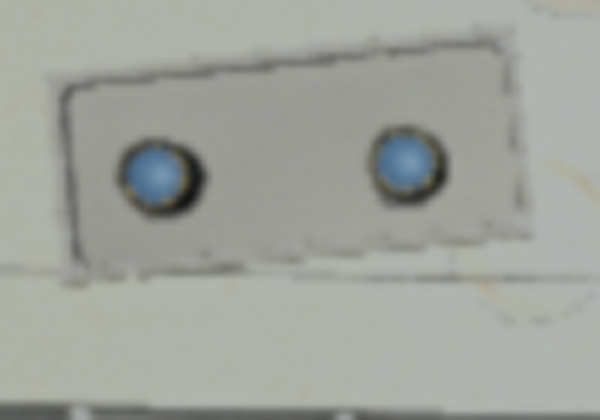

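View pics/cb.png

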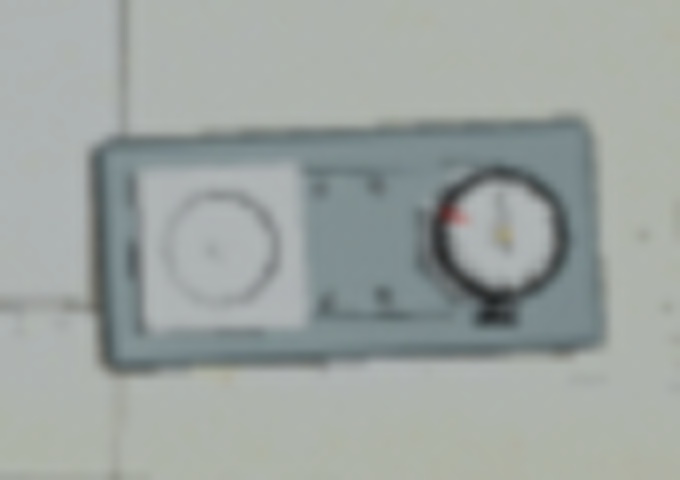

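```bash
cat >> h.py <<'E'
def delta(target, s=None):
    s=s or ctrl.read_state(); return rot(s).T@(np.array(target)-s['eef_pos'])
E
python3 - <<'E'
from h import *
s=ctrl.read_state(); cp=camera_params('wrist')
c=cast(cp,320,200,62); print('centre ray lands rel TCP',c-s['eef_pos'])
off=proj(cp,[s['eef_pos'][0],s['eef_pos'][1],62]);print('TCP foot px',off)
# put dial at ~ px (320,240) at same height
g=cast(cp,320,230,62)-s['eef_pos']
t=np.array([431-g[0],-341-g[1],238]); print(t, delta(t))
E
```

```text
centre ray lands rel TCP [ -19.98621628   -1.33636832 -176.56805428]
TCP foot px [324.76416661 180.49106434]
[ 480.78770316 -330.50477646  238.        ] [   0.86298379  360.79090046 -191.04610664]
```

```bash
python3 - <<'E'
from h import *
print(delta([431,-341,238]))
E
```

```text
[   0.8699885   310.13387977 -195.82431853]
```

```bash
python3 -m handwheel '1 0 38 -24 0 0 0;1 0 38 -24 0 0 0;1 0 38 -24 0 0 0;1 0 38 -24 0 0 0;1 0 38 -24 0 0 0;1 0 38 -24 0 0 0;1 0 38 -24 0 0 0;1 0 38 -24 0 0 0'; python3 - <<'E'
from h import *
print(delta([431,-341,238]))
s=ctrl.read_state();print(s['clock'],s['qpos'].round(2),s['force']); cp=camera_params('wrist')
cv2.imwrite("pics/w1.png",get_image('wrist')); np.save('w1.npy',cp,allow_pickle=True)
E
```

```text
clock: 0.95
eef_pos: [427.3, -344.5, 234.7]
tool_rot: [-1.719, 1.564, -3.005]
force: [0.5, -0.4, 0.1]
width: 85.5
[-3.35974446  4.5255623  -2.34526101]
0.95 [ 0.6   0.49  0.04  1.8  -0.02  0.85 -0.64] [ 0.49523734 -0.36409924  0.0502069 ]
```

View pics/w1.png

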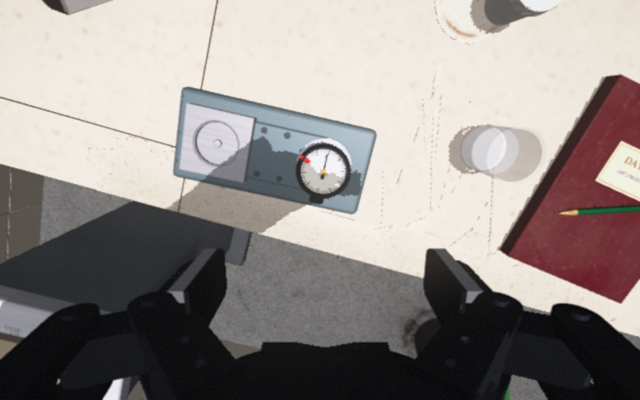

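```bash
python3 - <<'E'
from h import *
cp=np.load('w1.npy',allow_pickle=True).item()
im=cv2.imread('pics/w1.png')
cv2.imwrite('pics/c1.png',cv2.resize(im[80:220,165:385],None,fx=3.6,fy=3.6,interpolation=2))
hsv=cv2.cvtColor(im,cv2.COLOR_BGR2HSV)
red=((hsv[...,0]<8)|(hsv[...,0]>172))&(hsv[...,1]>130)&(hsv[...,2]>100); red[:,400:]=0; red[:100]=0;red[230:]=0
ys,xs=np.nonzero(red); print('red',len(xs),xs.mean(),ys.mean())
wh=((hsv[...,1]<40)&(hsv[...,2]>150)).astype(np.uint8); roi=np.zeros_like(wh); cv2.circle(roi,(323,170),26,1,-1)
blk=((hsv[...,2]<60)).astype(np.uint8)*roi
ys,xs=np.nonzero(blk);print(len(xs))
E
```

```text
red 34 304.1764705882353 158.7941176470588
307
```

View pics/c1.png

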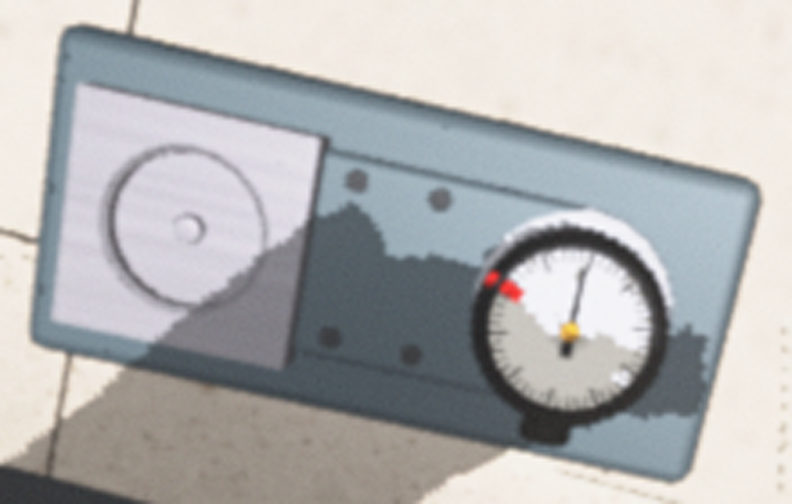

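```bash
python3 - <<'E'
from h import *
cp=np.load('w1.npy',allow_pickle=True).item()
f=lambda x,y,z: cast(cp,165+x/3.6,80+y/3.6,z)
b=f(569.5,326,62);hub=f(569,330,62);print('bezel',b,'hub',hub)
print('rim width',np.linalg.norm(f(470,326,62)-f(668,326,62)))
tip=f(590,257,60);rm=f(512,290,60)
h=f(569,330,60)
a=lambda p:np.arctan2(*(p-h)[1::-1])
print('tip',tip-h,'red',rm-h,'angle red-pointer',a(rm)-a(tip),a(rm),a(tip))
nc=f(187,226,37);print('nest',nc, 'plunger top',f(188,229,34), 'left-right dia',np.linalg.norm(f(107,226,37)-f(266,226,37)))
cs=[f(*c,37) for c in [(78,83),(328,138),(286,370),(50,322)]];print(np.mean(cs,0),[np.linalg.norm(cs[i]-cs[i-1]) for i in range(4)])
for c in cs: print(c)
d=nc-b; print('gauge y dir ang',np.arctan2(d[1],d[0])-np.pi/2,np.linalg.norm(d[:2]))
cc=[f(*c,22) for c in [(65,28),(760,190),(688,480),(33,345)]];print([np.linalg.norm(cc[i]-cc[i-1]) for i in range(4)],np.mean(cc,0))
for c in cc:print(c)
E
```

```text
bezel [ 435.81519491 -340.56887561   62.        ] hub [ 434.75743571 -340.74063142   62.        ]
rim width 51.94143163575813
tip [20.0019368   0.14430985  0.        ] red [ 5.98602361 17.29843933  0.        ] angle red-pointer 1.2304353253341678 1.2376499941371042 0.0072146688029364045
nest [ 428.46946778 -231.855878     37.        ] plunger top [ 427.17375841 -231.42944832   34.        ] left-right dia 44.20193521012441
[ 426.89230564 -231.80430422   37.        ] [np.float64(66.85564640392124), np.float64(68.11861167526143), np.float64(66.47141557381383), np.float64(67.57883007625446)]
[ 457.71754656 -196.09053071   37.        ]
[ 462.63877324 -264.0311429    37.        ]
[ 396.2445678  -267.23404348   37.        ]
[ 390.96833497 -199.8614998    37.        ]
gauge y dir ang 0.06746735327030806 108.96089003179614
[np.float64(91.82664936442715), np.float64(200.02711044215025), np.float64(89.39593428871356), np.float64(200.73690708059294)] [ 430.8137392  -287.22609532   22.        ]
[ 469.79603305 -184.12305492   22.        ]
[ 482.2039411  -383.76495616   22.        ]
[ 393.06971326 -390.60034163   22.        ]
[ 378.1852694  -190.41602857   22.        ]
```

```bash
python3 - <<'E'
from h import *
print(delta([435,-340.7,120]))
E
python3 -m handwheel '1 26 2 -1 -0.14 0 0;1 26 2 -1 -0.14 0 0;1 26 2 -1 -0.14 0 0;1 26 0 0 -0.08 0 0;1 0 0 0 0 0 0'
python3 - <<'E'
from h import *
print(delta([435,-340.7,48]))
s=ctrl.read_state();print(rot(s).round(3),s['force']); cp=camera_params('wrist')
cv2.imwrite("pics/w2.png",get_image('wrist')); np.save('w2.npy',cp,allow_pickle=True)
E
```

```text
[114.48492847  -1.05362906   5.50088287]
clock: 1.5
eef_pos: [443.7, -325.2, 128.1]
tool_rot: [1.897, 1.565, 1.152]
force: [-0.5, 0.1, -0.7]
width: 85.6
[ 79.94310246 -17.71462495   4.27573407]
[[ 0.002  0.678  0.735]
 [ 0.006  0.735 -0.678]
 [-1.     0.006 -0.002]] [-0.52895995  0.09065635 -0.66916909]
```

View pics/w2.png

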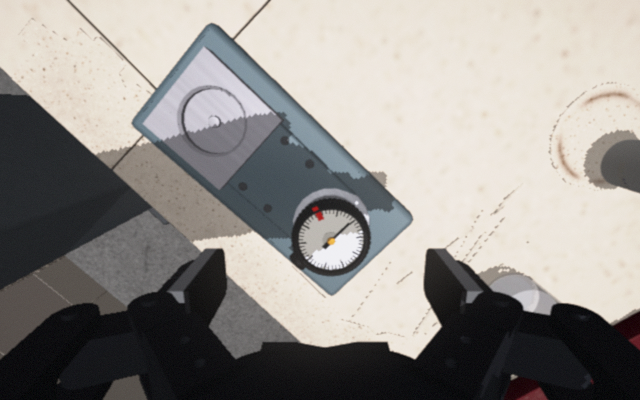

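```bash
python3 - <<'E'
from h import *
cp=np.load('w2.npy',allow_pickle=True).item()
im=cv2.imread('pics/w2.png')
cv2.imwrite('pics/c2.png',cv2.resize(im[170:300,270:400],None,fx=4.5,fy=4.5,interpolation=2))
cv2.imwrite('pics/c2n.png',cv2.resize(im[30:200,130:300],None,fx=3.5,fy=3.5,interpolation=2))
E
```

```text
(no output)
```

View pics/c2.png

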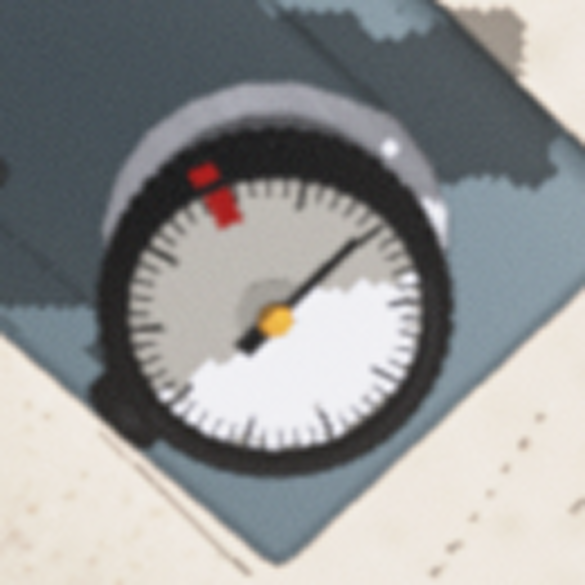

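View pics/c2n.png

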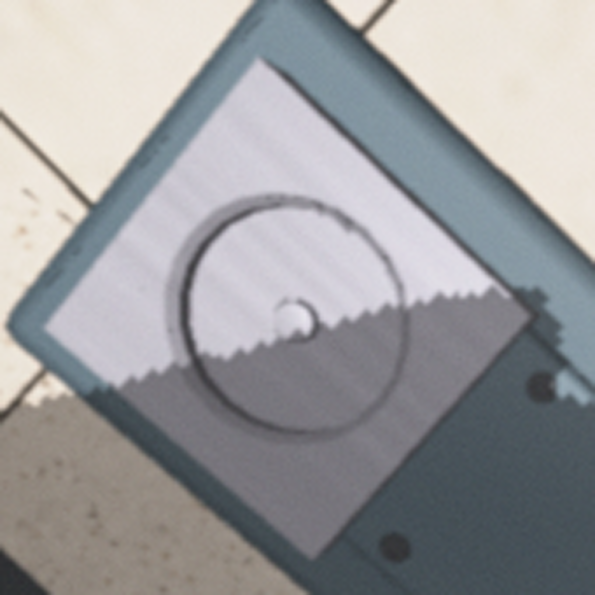

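```bash
python3 - <<'E'
from h import *
cp=np.load('w2.npy',allow_pickle=True).item()
f=lambda x,y,z: cast(cp,270+x/4.5,170+y/4.5,z)
h=f(275,318,60)
print('hub',h,'white',f(274,315,61),'diam',np.linalg.norm(f(128,315,61)-f(420,315,61)))
a=lambda p:np.arctan2(*(p-h)[1::-1])
tip=f(378,230,61);rm=f(226,209,61);rr=f(204,176,62)
print(tip-h,rm-h,a(tip),a(rm),a(rr),a(rm)-a(tip))
n=lambda x,y,z: cast(cp,130+x/3.5,30+y/3.5,z)
cs=[n(*c,37) for c in [(262,58),(535,316),(315,560),(44,327)]];m=np.mean(cs,0);print('block',m,[np.linalg.norm(cs[i]-cs[i-1]) for i in range(4)])
print('circ floor edge',n(295,315,30),'mouth',n(287,318,37))
d=m-h;print('yaw',np.arctan2(-d[0],d[1]),np.linalg.norm(d[:2]))
print(ctrl.read_state()['eef_pos'],delta([*h[:2],48]))
E
```

```text
hub [ 434.56845474 -341.11887044   60.        ] white [ 435.03218379 -340.37195275   61.        ] diam 42.56402262750363
[20.23233924  0.26473539  1.        ] [ 6.31373208 17.3434668   1.        ] 0.013084017607186412 1.2216680366636001 1.2559748877574413 1.2085840190564137
block [ 427.46756599 -231.64263348   37.        ] [np.float64(66.3381883520324), np.float64(66.22433157976681), np.float64(66.33080103189825), np.float64(66.64637299181312)]
circ floor edge [ 427.41885423 -230.01291251   30.        ] mouth [ 427.65725142 -230.83014824   37.        ]
yaw 0.06477164263297064 109.7062855070596
[ 444.65190769 -325.97737614  129.68093714] [ 81.57321633 -18.45706151   2.80421494]
```

```bash
python3 -m handwheel '1 20 -10 2 0 0 0;1 15 -9 1 0 0 0;1 15 0 0 0 0 0;1 0 0 0 0 0 0;1 0 0 0 0 0 0'
python3 - <<'E'
from h import *
print(ctrl.read_state()['eef_pos'],delta([434.7,-340.8,48]))
E
```

```text
clock: 2.05
eef_pos: [437.7, -347.0, 85.4]
tool_rot: [0.438, 1.557, -0.32]
force: [-0.2, -0.3, 0.1]
width: 85.6
[ 437.66334394 -346.98761406   85.36142493] [37.29020338  2.23358493 -6.88446645]
```

```bash
cat >> h.py <<'E'
def level(s=None):
    s=s or ctrl.read_state(); Rm=rot(s); return Rm.T@np.cross(Rm[:,0],[0,0,-1])
def rep(t):
    s=ctrl.read_state(); print('t',round(s['clock'],2),'p',s['eef_pos'].round(1),'d',delta(t,s).round(1),'lev',level(s).round(4),'jaw',rot(s)[:2,2].round(3),'F',s['force'].round(1),'w',round(s['width'],1),'q7',round(s['qpos'][6],2))
E
python3 -m handwheel '1 10 2 -7 0 0 0;1 0 0 0 0 0 0;1 0 0 0 0 0 0'
python3 - <<'E'
from h import *
rep([434.7,-340.8,48])
E
```

```text
clock: 2.35
eef_pos: [436.8, -342.7, 79.6]
tool_rot: [0.316, 1.549, -0.444]
force: [0.6, 0.1, 0.1]
width: 85.4
t 2.35 p [ 436.8 -342.7   79.6] d [31.5 -0.3 -3.4] lev [-0.      0.0204 -0.0067] jaw [ 0.725 -0.689] F [0.6 0.1 0.1] w 85.4 q7 -0.26
```

```bash
python3 -m handwheel '1 10 0 -2 0 0.02 -0.007;1 10 0 -1 0 0 0;1 10 0 0 0 0 0;1 0 0 0 0 0 0'
python3 - <<'E'
from h import *
rep([434.7,-340.8,48])
E
```

```text
clock: 2.75
eef_pos: [436.4, -341.8, 49.0]
tool_rot: [-0.195, 1.568, -0.955]
force: [-0.8, -0.1, 0.0]
width: 85.4
t 2.75 p [ 436.4 -341.8   49. ] d [ 1.  -0.5 -1.9] lev [0.     0.0025 0.0005] jaw [ 0.725 -0.689] F [-0.8 -0.1  0. ] w 85.4 q7 -0.27
```

```bash
python3 -m handwheel '1 0 0 -2 0 0 0;0.5 0 0 0 0 0 0;0.2 0 0 0 0 0 0;-0.2 0 0 0 0 0 0;-0.2 0 0 0 0 0 0;-0.2 0 0 0 0 0 0'
python3 - <<'E'
from h import *
rep([434.7,-340.8,48])
cv2.imwrite("pics/w3.png",get_image('wrist'))
E
```

```text
clock: 3.35
eef_pos: [434.8, -340.5, 49.0]
tool_rot: [-0.181, 1.568, -0.942]
force: [0.1, 0.3, -1.9]
width: 49.9
t 3.35 p [ 434.8 -340.5   49. ] d [ 1.  -0.3  0.1] lev [0.     0.0028 0.0005] jaw [ 0.724 -0.689] F [ 0.1  0.3 -1.9] w 49.9 q7 -0.27
```

View pics/w3.png

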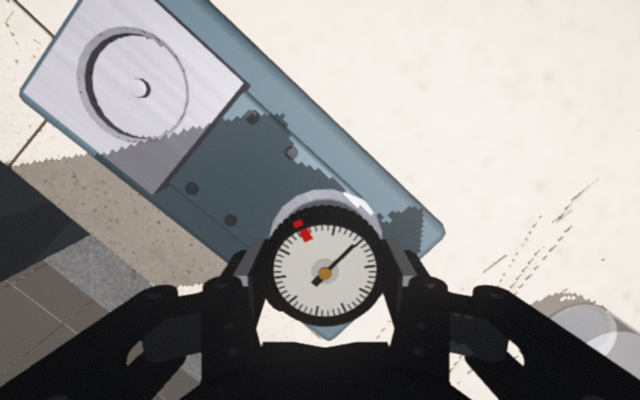

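```bash
python3 -m handwheel '-0.3 0 0 0 0.14 0 0;-0.3 0 0 0 0.14 0 0;-0.3 0 0 0 0.14 0 0;-0.3 0 0 0 0.14 0 0;-0.3 0 0 0 0.14 0 0;-0.3 0 0 0 0 0 0;-0.3 0 0 0 0 0 0'
python3 - <<'E'
from h import *
rep([434.7,-340.7,49])
s=ctrl.read_state();j=rot(s)[:2,2]; print(np.arctan2(j[1],j[0])-np.arctan2(-.689,.724))
cv2.imwrite("pics/w4.png",get_image('wrist'))
E
```

```text
clock: 4.1
eef_pos: [434.8, -340.4, 48.9]
tool_rot: [0.608, 1.568, -0.875]
force: [-0.4, -0.8, -1.1]
width: 50.0
t 4.1 p [ 434.8 -340.4   48.9] d [-0.1 -0.1  0.3] lev [-0.      0.0022 -0.0015] jaw [ 0.088 -0.996] F [-0.4 -0.8 -1.1] w 50.0 q7 -0.73
-0.7224407405494329
```

View pics/w4.png

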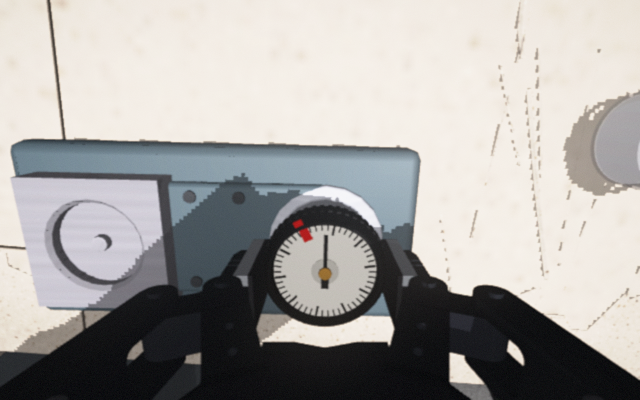

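```bash
python3 -m handwheel '-0.3 0 0 0 0.14 0 0;-0.3 0 0 0 0.14 0 0;-0.3 0 0 0 0.14 0 0;-0.3 0 0 0 0 0 0;-0.3 0 0 0 0 0 0'
python3 - <<'E'
from h import *
rep([434.7,-340.7,49])
s=ctrl.read_state();j=rot(s)[:2,2]; print(np.arctan2(j[1],j[0])-np.arctan2(-.689,.724))
cp=camera_params('wrist'); np.save('w5.npy',cp,allow_pickle=True)
im=get_image('wrist'); cv2.imwrite("pics/w5.png",cv2.resize(im[190:340,240:410],None,fx=4,fy=4,interpolation=2))
E
```

```text
clock: 4.65
eef_pos: [434.7, -340.3, 48.9]
tool_rot: [1.631, 1.568, -0.272]
force: [0.7, -0.4, -0.1]
width: 50.1
t 4.65 p [ 434.7 -340.3   48.9] d [-0.1  0.1  0.4] lev [ 0.     -0.0002 -0.0026] jaw [-0.327 -0.945] F [ 0.7 -0.4 -0.1] w 50.1 q7 -0.99
-1.143142273154137
```

View pics/w5.png

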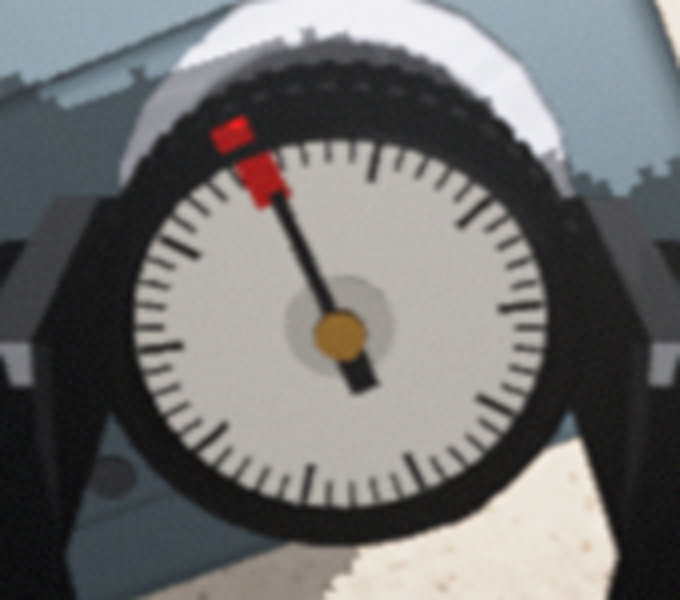

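```bash
python3 - <<'E'
from h import *
cp=np.load('w5.npy',allow_pickle=True).item()
f=lambda x,y,z: cast(cp,240+x/4,190+y/4,z)
L,Rr,T,B=[f(*p,60) for p in [(135,325),(547,325),(341,142),(341,508)]]
c=(L+Rr)/2; print(L,Rr,T,B)
for z in (60,62):
  c=np.array([434.7,-340.6,0])
  for p in [(263,180),(233,134),(276,197),(340,335)]:
    q=f(*p,z)-c; print(z,p,q[:2],np.arctan2(q[1],q[0]))
h=f(340,335,62);t=f(276,197,62)-h;print(np.arctan2(t[1],t[0]),f(263,180,60)-h)
E
```

```text
[ 442.06365261 -321.52531823   60.        ] [ 428.17419776 -361.85922309   60.        ] [ 454.04087627 -348.2350157    60.        ] [ 414.65501813 -334.63523534   60.        ]
60 (263, 180) [18.08229416  1.08863424] 0.06013185055385079
60 (233, 134) [23.63901369  2.2505123 ] 0.09491723154744781
60 (276, 197) [15.9391912  0.4713267] 0.029561687953298735
60 (340, 335) [-0.62685829 -0.63046354] -2.353327093988014
62 (263, 180) [18.7663093   0.71710427] 0.03819374027045192
62 (233, 134) [24.23366382  1.86029663] 0.07661471863116065
62 (276, 197) [16.65767243  0.10972448] 0.006586928365037207
62 (340, 335) [ 0.35804364 -0.97434641] -1.2186430765551224
0.06641112453007497 [17.72425052  2.06298064 -2.        ]
```

```bash
python3 -m handwheel '-0.3 0 0 0 0.04 0 0;-0.3 0 0 0 0 0 0;-0.3 0 0 0 0 0 0'
python3 - <<'E'
from h import *
rep([434.7,-340.7,49])
s=ctrl.read_state();j=rot(s)[:2,2]; print(np.arctan2(j[1],j[0])-np.arctan2(-.689,.724))
im=get_image('wrist'); cv2.imwrite("pics/w6.png",cv2.resize(im[190:340,240:410],None,fx=4,fy=4,interpolation=2))
E
```

```text
clock: 5.0
eef_pos: [434.8, -340.3, 49.0]
tool_rot: [1.943, 1.568, 0.0]
force: [0.2, 0.2, -0.9]
width: 50.0
t 5.0 p [ 434.8 -340.3   49. ] d [-0.   0.1  0.4] lev [-0.     -0.0011 -0.0029] jaw [-0.364 -0.932] F [ 0.2  0.2 -0.9] w 50.0 q7 -1.01
-1.1823318158871916
```

View pics/w6.png

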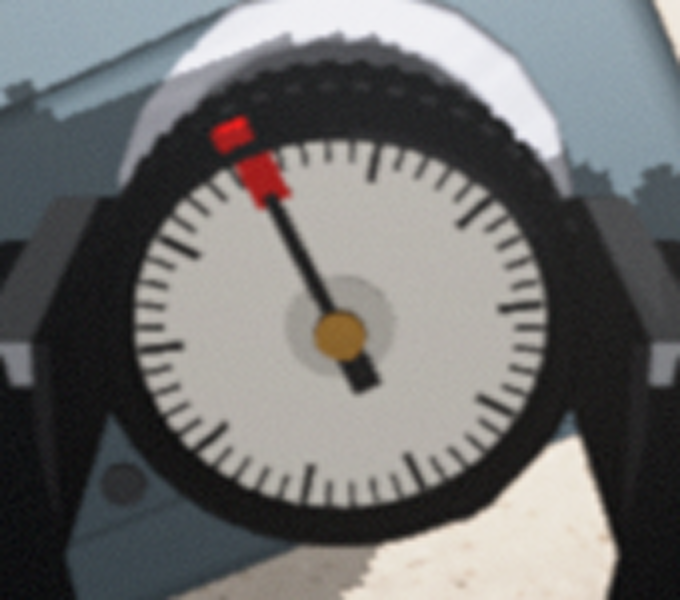

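```bash
python3 -m handwheel '0.2 0 0 0 0 0 0;0.6 0 0 0 0 0 0;1 0 0 0 0 0 0;1 0 0 0 0 0 0;1 -20 0 0 0 0 0;1 -30 0 0 0 0 0;1 -30 0 0 0 0 0;1 0 0 0 0 0 0;1 0 0 0 0 0 0'
python3 - <<'E'
from h import *
rep([434.7,-340.7,49])
cp=camera_params('wrist');np.save('w7.npy',cp,allow_pickle=True)
im=get_image('wrist'); cv2.imwrite('pics/w7f.png',im);cv2.imwrite("pics/w7.png",cv2.resize(im[100:290,220:430],None,fx=3.5,fy=3.5,interpolation=2))
E
```

```text
clock: 5.95
eef_pos: [434.3, -339.5, 131.7]
tool_rot: [2.692, 1.568, 0.75]
force: [0.2, -0.1, -0.8]
width: 85.5
t 5.95 p [ 434.3 -339.5  131.7] d [82.7  0.7  1.2] lev [-0.     -0.0029 -0.0014] jaw [-0.362 -0.932] F [ 0.2 -0.1 -0.8] w 85.5 q7 -1.05
```

View pics/w7.png

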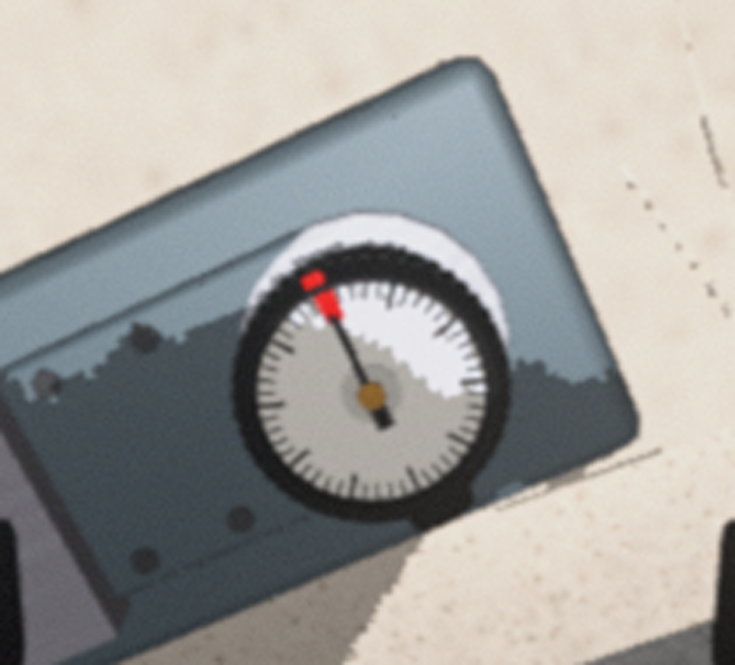

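```bash
python3 - <<'E'
from h import *
cp=camera_params('top')
for z in (0,150,350):
  print(z,[cast(cp,*p,z).round(0)[:2] for p in [(334,202),(302,130),(440,140),(300,190)]])
for t in [[400,-250,220],[405,0,220],[440,130,220]]: print(delta(t))
E
python3 - <<'E'
import cv2
im=cv2.imread('pics/scene0.png'); cv2.imwrite('pics/sc.png',cv2.resize(im[0:300,180:460],None,fx=2,fy=2))
E
```

```text
0 [array([521., -42.]), array([766.,  72.]), array([ 739., -398.]), array([560.,  73.])]
150 [array([507., -42.]), array([727.,  61.]), array([ 703., -362.]), array([541.,  62.])]
350 [array([487., -42.]), array([675.,  46.]), array([ 655., -315.]), array([517.,  47.])]
[-88.22656389 -64.4992945  -71.44893234]
[ -87.77231352 -150.49573229 -306.24545349]
[ -87.45134633 -165.01923025 -440.08851453]
```

View pics/sc.png

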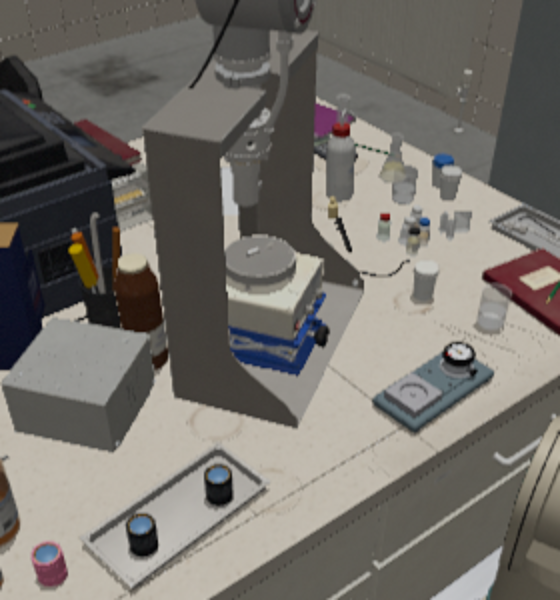

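```bash
python3 -m handwheel '1 -25 0 0 -0.12 0 0;1 -25 0 0 -0.12 0 0;1 -25 0 0 -0.12 0 0;1 -10 0 0 -0.09 0 0;1 0 0 0 0 0 0'
python3 - <<'E'
from h import *
rep([400,-200,220]);rep([403,0,220])
E
```

```text
clock: 6.5
eef_pos: [432.0, -337.7, 213.9]
tool_rot: [-2.552, 1.56, 2.257]
force: [0.3, -0.5, -0.4]
width: 85.1
t 6.5 p [ 432.  -337.7  213.9] d [  -4.8  -18.6 -140.2] lev [-0.     -0.0086  0.0058] jaw [ 0.097 -0.995] F [ 0.3 -0.5 -0.4] w 85.1 q7 -0.74
t 6.5 p [ 432.  -337.7  213.9] d [  -3.2    3.7 -339. ] lev [-0.     -0.0086  0.0058] jaw [ 0.097 -0.995] F [ 0.3 -0.5 -0.4] w 85.1 q7 -0.74
```

```bash
python3 -m handwheel '1 0 -8 -40 0 0 0;1 0 -8 -40 0 0 0;1 0 -8 -40 0 0 0;1 0 2 -40 0 0 0;1 0 2 -40 0 0 0;1 0 2 -40 0 0 0;1 0 3 -40 0 0 0;1 0 3 -40 0 0 0;1 0 0 0 0 0 0'
python3 - <<'E'
from h import *
rep([460,190,260]);rep([464,122,220])
E
```

```text
clock: 7.4
eef_pos: [384.8, -9.4, 205.8]
tool_rot: [-2.045, 1.546, 2.736]
force: [0.7, -0.6, -0.8]
width: 85.5
t 7.4 p [384.8  -9.4 205.8] d [ -53.9   87.6 -194.3] lev [ 0.     -0.0115  0.0225] jaw [ 0.069 -0.998] F [ 0.7 -0.6 -0.8] w 85.5 q7 -1.42
t 7.4 p [384.8  -9.4 205.8] d [ -14.7   87.8 -125.7] lev [ 0.     -0.0115  0.0225] jaw [ 0.069 -0.998] F [ 0.7 -0.6 -0.8] w 85.5 q7 -1.42
```

```bash
python3 -m handwheel '1 -8 0 -38 0 -0.011 0.022;1 -8 8 -38 0 0 0;1 -8 18 -38 0 0 0;1 -8 18 -38 0 0 0;1 -8 18 -35 0 0 0;1 0 18 0 0 0 0;1 0 0 0 0 0 0;1 0 0 0 0 0 0'
python3 - <<'E'
from h import *
rep([455,190,250])
cp=camera_params('wrist');np.save('w8.npy',cp,allow_pickle=True)
im=get_image('wrist'); cv2.imwrite('pics/w8.png',im)
E
```

```text
clock: 8.2
eef_pos: [451.8, 183.9, 237.6]
tool_rot: [-1.203, 1.554, -2.726]
force: [0.5, -0.5, -0.1]
width: 85.7
t 8.2 p [451.8 183.9 237.6] d [-12.5   3.3  -5.9] lev [-0.      0.006   0.0155] jaw [ 0.047 -0.999] F [ 0.5 -0.5 -0.1] w 85.7 q7 -1.87
```

View pics/w8.png

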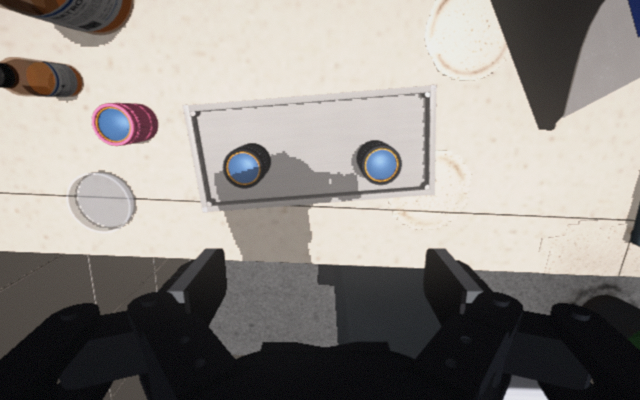

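```bash
python3 - <<'E'
from h import *
cp=np.load('w8.npy',allow_pickle=True).item()
im=cv2.imread('pics/w8.png');hsv=cv2.cvtColor(im,cv2.COLOR_BGR2HSV)
m=((hsv[...,0]>95)&(hsv[...,0]<125)&(hsv[...,1]>80)&(hsv[...,2]>60)).astype(np.uint8); m[:130]=0;m[200:]=0;m[:,:200]=0;m[:,430:]=0
n,l,st,c=cv2.connectedComponentsWithStats(m)
for i in range(1,n):
    if st[i,4]>100:
        cs,_=cv2.findContours((l==i).astype(np.uint8),0,2); (x,y),r=cv2.minEnclosingCircle(cs[0]); print(c[i],x,y,r,cast(cp,x,y,51).round(1),cast(cp,x+r,y,51)[1]-cast(cp,x-r,y,51)[1])
cr=[cast(cp,*p,18) for p in [(187,107),(434,86),(436,193),(204,211)]]
for q in cr:print(q)
print(np.mean(cr,0),[np.linalg.norm(cr[i]-cr[i-1]) for i in range(4)])
E
python3 - <<'E'
import cv2
im=cv2.imread('pics/w8.png'); cv2.imwrite('pics/c8.png',cv2.resize(im[80:220,180:440],None,fx=3,fy=3,interpolation=2))
E
```

```text
[381.053125 164.56875 ] 381.1486511230469 164.58108520507812 14.631897926330566 [465.6 127.6  51. ] -28.746007609647094
[242.98113208 167.64465409] 242.7926788330078 167.7926788330078 14.709920883178711 [456.  263.4  51. ] -28.88837524938174
[510.56169064 327.41477802  18.        ]
[543.08602358  75.32882582  18.        ]
[431.22771747  57.62074119  18.        ]
[398.2990985  315.81424803  18.        ]
[470.79363255 194.04464827  18.        ] [np.float64(112.86036457043298), np.float64(254.17545028901208), np.float64(113.25129980465096), np.float64(260.28480731789307)]
```

View pics/c8.png

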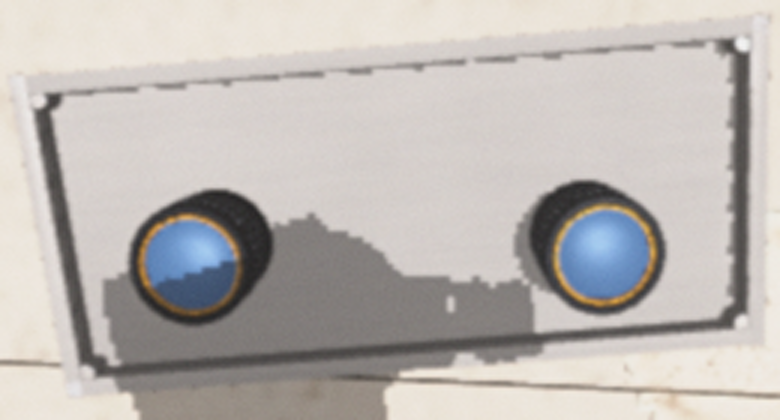

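```bash
python3 -m handwheel '1 20 5 20 -0.08 0.006 0.015;1 40 5 20 0 0 0;1 40 4 15 0 0 0;1 20 0 0 0 0 0;1 0 0 0 0 0 0;1 0 0 0 0 0 0'
python3 - <<'E'
from h import *
rep([465.6,127.6,22])
cp=camera_params('wrist');np.save('w9.npy',cp,allow_pickle=True)
im=get_image('wrist'); cv2.imwrite('pics/w9.png',im)
E
```

```text
clock: 8.85
eef_pos: [467.3, 122.3, 114.2]
tool_rot: [-1.388, 1.568, -2.839]
force: [0.8, 0.9, 0.0]
width: 85.3
t 8.85 p [467.3 122.3 114.2] d [92.2 -0.8 -5.5] lev [-0.      0.0006  0.0032] jaw [ 0.119 -0.993] F [0.8 0.9 0. ] w 85.3 q7 -1.65
```

View pics/w9.png

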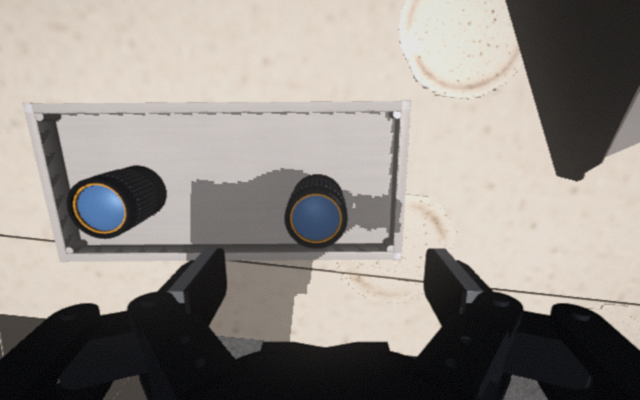

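```bash
cat >> h.py <<'E'
def cells(cp,im,z,roi=None):
    hsv=cv2.cvtColor(im,cv2.COLOR_BGR2HSV)
    m=((hsv[...,0]>95)&(hsv[...,0]<125)&(hsv[...,1]>80)&(hsv[...,2]>50)).astype(np.uint8)
    n,l,st,c=cv2.connectedComponentsWithStats(m)
    for i in range(1,n):
        if st[i,4]>150 and st[i,4]<8000:
            cs,_=cv2.findContours((l==i).astype(np.uint8),0,2); (x,y),(a,b),_=cv2.minAreaRect(cs[0]); print('blob',round(x),round(y),round(a),round(b),cast(cp,x,y,z).round(1))
E
python3 - <<'E'
from h import *
cp=np.load('w9.npy',allow_pickle=True).item()
cells(cp,cv2.imread('pics/w9.png'),51)
E
```

```text
blob 100 208 49 40 [456.2 262.7  51. ]
blob 316 218 44 44 [466.  127.4  51. ]
```

```bash
python3 -m handwheel '0.6 25 0 -6 0 0 0;0.6 30 0 0 0 0 0;0.6 20 0 0 0 0 0;0.6 10 0 0 0 0 0;0.6 0 0 0 0 0 0'
python3 - <<'E'
from h import *
rep([465.8,127.5,22])
E
```

```text
clock: 9.4
eef_pos: [472.0, 132.0, 34.5]
tool_rot: [1.815, 1.558, 0.366]
force: [-0.5, -0.4, -0.0]
width: 68.2
t 9.4 p [472.  132.   34.5] d [12.4 -6.9  3.7] lev [-0.     -0.0031 -0.0125] jaw [ 0.121 -0.993] F [-0.5 -0.4 -0. ] w 68.2 q7 -1.63
```

```bash
python3 -m handwheel '0.6 3 -7 4 0 -0.003 -0.012;0.6 9 0 0 0 0 0;0.6 0 0 0 0 0 0;0.6 0 0 0 0 0 0'
python3 - <<'E'
from h import *
rep([465.8,127.5,22])
E
```

```text
clock: 9.8
eef_pos: [467.2, 127.4, 24.9]
tool_rot: [1.718, 1.566, 0.268]
force: [-0.4, -0.0, 0.4]
width: 68.3
t 9.8 p [467.2 127.4  24.9] d [ 2.8 -1.4 -0.2] lev [ 0.     -0.0008 -0.0051] jaw [ 0.121 -0.993] F [-0.4 -0.   0.4] w 68.3 q7 -1.62
```

```bash
python3 -m handwheel '0.6 3 -2 0 0 0 -0.005;0.6 0 0 0 0 0 0;0.3 0 0 0 0 0 0;0 0 0 0 0 0 0;-0.4 0 0 0 0 0 0;-0.4 0 0 0 0 0 0;-0.4 0 0 0 0 0 0;-0.4 0 0 0 0 0 0'
python3 - <<'E'
from h import *
rep([465.8,127.5,22])
E
```

```text
clock: 10.6
eef_pos: [465.6, 127.4, 22.5]
tool_rot: [2.429, 1.569, 0.979]
force: [0.6, 0.7, 1.3]
width: 38.7
t 10.6 p [465.6 127.4  22.5] d [ 0.5  0.2 -0. ] lev [ 0.     -0.0012 -0.001 ] jaw [ 0.121 -0.993] F [0.6 0.7 1.3] w 38.7 q7 -1.61
```

```bash
python3 -m handwheel '-0.4 -10 0 0 0 0 0;-0.4 -15 0 0 0 0 0;-0.4 -15 0 0 0 0 0;-0.4 -15 0 0 0 0 0;-0.4 0 0 0 0 0 0;-0.4 0 0 0 0 0 0;-0.4 0 0 0 0 0 0;-0.4 0 0 0 0 0 0'
python3 - <<'E'
from h import *
rep([465.8,127.5,22])
fz=[]
for i in range(8):
    fz.append(ctrl.read_state()['force']); im=get_image('scene')
print(np.round(fz,2),np.mean(fz,0)); cv2.imwrite('pics/s10.png',cv2.resize(im[180:360,140:360],None,fx=3,fy=3))
E
```

```text
clock: 11.4
eef_pos: [464.2, 127.0, 80.1]
tool_rot: [-2.055, 1.569, 2.779]
force: [-0.0, -0.6, -1.9]
width: 38.8
t 11.4 p [464.2 127.   80.1] d [58.1  1.7 -0.3] lev [ 0.     -0.0008  0.0015] jaw [ 0.121 -0.993] F [-0.  -0.6 -1.9] w 38.8 q7 -1.62
[[-0.01 -0.64 -1.88]
 [-0.83 -0.09 -1.57]
 [-0.41  0.45 -2.25]
 [ 0.06 -0.03 -1.08]
 [-0.02 -0.37 -1.19]
 [-0.55  0.15 -1.14]
 [-0.51 -0.3  -1.22]
 [-0.27 -0.31 -1.91]] [-0.31668999 -0.14146829 -1.53052172]
```

View pics/s10.png

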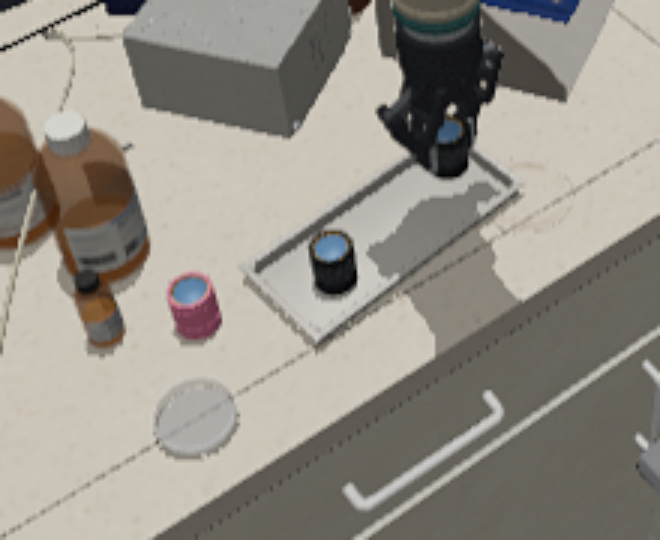

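```bash
python3 -m handwheel '-0.4 20 1 0 0 0 0;-0.4 20 1 0 0 0 0;-0.4 10 0 0 0 0 0;-0.4 4 0 0 0 0 0;-0.4 0 0 0 0 0 0;-0.4 0 0 0 0 0 0'
python3 - <<'E'
from h import *
rep([465.6,127.4,22.5])
E
```

```text
clock: 12.4
eef_pos: [467.9, 127.7, 25.7]
tool_rot: [2.183, 1.568, 0.734]
force: [-0.2, 0.1, -0.7]
width: 38.8
t 12.4 p [467.9 127.7  25.7] d [ 3.2 -2.4  0. ] lev [ 0.     -0.0014 -0.002 ] jaw [ 0.121 -0.993] F [-0.2  0.1 -0.7] w 38.8 q7 -1.6
```

```bash
python3 -m handwheel '-0.4 3 -1 0 0 0 0;-0.4 0 0 0 0 0 0;-0.4 0 0 0 0 0 0'
python3 - <<'E'
from h import *
rep([465.6,127.4,22.5])
E
```

```text
clock: 12.7
eef_pos: [467.7, 127.9, 23.9]
tool_rot: [1.957, 1.566, 0.507]
force: [0.1, 0.2, -0.6]
width: 38.9
t 12.7 p [467.7 127.9  23.9] d [ 1.4 -2.1  0.2] lev [-0.     -0.0018 -0.0045] jaw [ 0.121 -0.993] F [ 0.1  0.2 -0.6] w 38.9 q7 -1.59
```

```bash
python3 -m handwheel '-0.4 2 0 0 0 0 -0.004;-0.4 0 0 0 0 0 0;-0.4 0 0 0 0 0 0'
python3 - <<'E'
from h import *
rep([465.6,127.4,22.5])
E
```

```text
clock: 13.0
eef_pos: [468.2, 128.1, 22.8]
tool_rot: [2.515, 1.568, 1.065]
force: [-0.9, -0.4, -1.1]
width: 38.7
t 13.0 p [468.2 128.1  22.8] d [ 0.3 -2.7  0.4] lev [-0.     -0.0022 -0.0016] jaw [ 0.121 -0.993] F [-0.9 -0.4 -1.1] w 38.7 q7 -1.59
```

```bash
python3 -m handwheel '-0.4 1 0 0 0 0 0;-0.1 0 0 0 0 0 0;0.1 0 0 0 0 0 0;0.4 0 0 0 0 0 0;0.7 0 0 0 0 0 0;0.7 -20 0 0 0 0 0;1 -30 0 0 0 0 0;1 -30 0 0 0 0 0;1 -30 0 0 0 0 0;1 0 0 0 0 0 0'
python3 - <<'E'
from h import *
rep([456.1,263,22])
cv2.imwrite('pics/w11.png',get_image('wrist'));cells(camera_params('wrist'),cv2.imread('pics/w11.png'),51)
E
```

```text
clock: 14.0
eef_pos: [467.8, 127.6, 134.7]
tool_rot: [-2.666, 1.568, 2.168]
force: [0.8, 0.4, 0.2]
width: 85.7
t 14.0 p [467.8 127.6 134.7] d [ 113.     4.9 -135.6] lev [ 0.     -0.0021  0.0011] jaw [ 0.121 -0.993] F [0.8 0.4 0.2] w 85.7 q7 -1.62
blob 128 200 39 41 [455.6 261.8  51. ]
blob 324 206 39 41 [467.8 127.3  51. ]
```

View pics/w11.png

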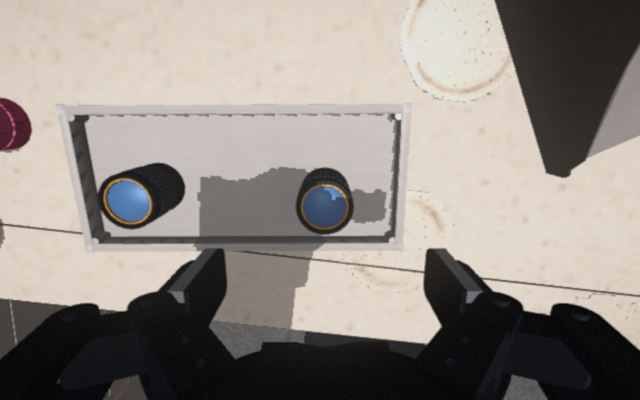

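Both cells stand in the tray, at (128,200) and (324,206). Next is the other one.

```bash
python3 -m handwheel '1 5 1 -35 0 0 0;1 5 1 -35 0 0 0;1 5 1 -35 0 0 0;0.6 5 1 -25 0 0 0;0.6 0 0 0 0 0 0;0.6 0 0 0 0 0 0'
python3 - <<'E'
from h import *
rep([456,262.6,22])
cv2.imwrite('pics/w12.png',get_image('wrist'));cells(camera_params('wrist'),cv2.imread('pics/w12.png'),51)
E
```

```text
clock: 14.65
eef_pos: [452.4, 258.6, 107.0]
tool_rot: [-1.336, 1.56, -2.79]
force: [-0.5, -0.1, 0.1]
width: 68.5
t 14.65 p [452.4 258.6 107. ] d [85.   4.9 -3.8] lev [-0.      0.0025  0.0105] jaw [ 0.117 -0.993] F [-0.5 -0.1  0.1] w 68.5 q7 -1.83
blob 111 128 56 46 [492.5 384.8  51. ]
blob 317 213 46 45 [456.1 263.3  51. ]
blob 539 218 40 51 [468.7 128.6  51. ]
```

```bash
python3 -m handwheel '0.6 20 4 -4 0 0.002 0.01;0.6 25 -1 0 0 0 0;0.6 15 -1 0 0 0 0;0.6 10 -1 0 0 0 0;0.6 0 0 0 0 0 0'
python3 - <<'E'
from h import *
rep([456.1,263,22])
E
```

```text
clock: 15.2
eef_pos: [454.5, 255.5, 34.6]
tool_rot: [-0.035, 1.567, -1.498]
force: [-0.2, 0.4, 0.3]
width: 68.4
t 15.2 p [454.5 255.5  34.6] d [12.6  2.4 -7.3] lev [-0.      0.0033  0.0001] jaw [ 0.107 -0.994] F [-0.2  0.4  0.3] w 68.4 q7 -1.82
```

```bash
python3 -m handwheel '0.6 0 2 -7 -0.01 0.003 0;0.6 0 0 0 0 0 0;0.6 11 0 -1 0 0 0;0.6 0 0 0 0 0 0;0.6 0 0 0 0 0 0'
python3 - <<'E'
from h import *
rep([456.1,263,22])
E
```

```text
clock: 15.7
eef_pos: [457.7, 264.1, 24.9]
tool_rot: [1.863, 1.567, 0.409]
force: [-0.7, -0.2, -0.3]
width: 68.5
t 15.7 p [457.7 264.1  24.9] d [ 2.9 -1.8  0.9] lev [-0.     -0.0011 -0.0037] jaw [ 0.116 -0.993] F [-0.7 -0.2 -0.3] w 68.5 q7 -1.81
```

```bash
python3 -m handwheel '0.6 3 -2 1 0 0 -0.003;0.6 0 0 0 0 0 0;0.3 0 0 0 0 0 0;0 0 0 0 0 0 0;-0.4 0 0 0 0 0 0;-0.4 0 0 0 0 0 0;-0.4 0 0 0 0 0 0;-0.4 0 0 0 0 0 0'
python3 - <<'E'
from h import *
rep([456.1,263,22])
E
```

```text
clock: 16.5
eef_pos: [455.7, 263.1, 22.3]
tool_rot: [2.603, 1.569, 1.149]
force: [-0.0, 0.3, 1.0]
width: 39.0
t 16.5 p [455.7 263.1  22.3] d [0.3 0.4 0.1] lev [-0.     -0.0016 -0.0009] jaw [ 0.117 -0.993] F [-0.   0.3  1. ] w 39.0 q7 -1.81
```

```bash
python3 -m handwheel '-0.4 -10 0 0 0 0 0;-0.4 -15 0 0 0 0 0;-0.4 -20 0 0 0 0 0;-0.4 -25 0 0 0 0 0;-0.4 -10 0 0 0 0 0;-0.4 0 0 0 0 0 0;-0.4 0 0 0 0 0 0;-0.4 0 0 0 0 0 0'
python3 - <<'E'
from h import *
rep([456.1,263,22])
fz=[]
for i in range(8):
    fz.append(ctrl.read_state()['force']); im=get_image('scene')
print(np.round(fz,2),np.mean(fz,0)); cv2.imwrite('pics/s13.png',cv2.resize(im[180:360,140:360],None,fx=3,fy=3))
E
```

```text
clock: 17.3
eef_pos: [452.5, 260.9, 103.7]
tool_rot: [-1.263, 1.564, -2.717]
force: [-0.4, 0.3, -4.6]
width: 39.0
t 17.3 p [452.5 260.9 103.7] d [81.7  4.3 -1.9] lev [-0.      0.002   0.0064] jaw [ 0.117 -0.993] F [-0.4  0.3 -4.6] w 39.0 q7 -1.84
[[-0.41  0.26 -4.57]
 [-0.13  1.49 -4.39]
 [-0.64 -0.47 -4.81]
 [ 0.66 -0.22 -3.75]
 [-0.24 -0.93 -4.1 ]
 [ 0.16  0.   -3.91]
 [ 0.39 -1.14 -3.39]
 [ 0.45 -1.02 -4.  ]] [ 0.02945016 -0.25390482 -4.11387666]
```

View pics/s13.png

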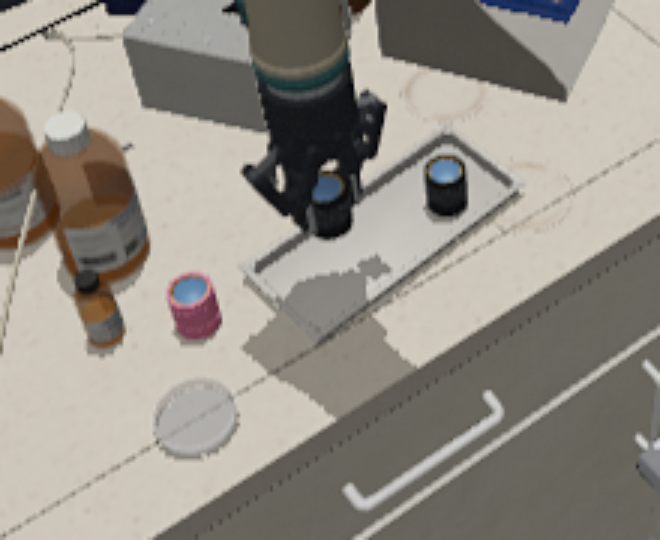

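```bash
python3 -m handwheel '-0.4 -30 -5 5 0 0.002 0.006;-0.4 -35 -10 10 0 0 0;-0.4 -30 -15 20 0 0 0;-0.4 0 -15 30 0 0 0;-0.4 0 -10 40 0 0 0;-0.4 0 -8 40 0 0 0;-0.4 0 -5 40 0 0 0'
python3 - <<'E'
from h import *
rep([403,0,210])
E
```

```text
clock: 18.4
eef_pos: [406.9, 70.8, 202.1]
tool_rot: [2.227, 1.565, 0.786]
force: [1.1, -0.3, -2.8]
width: 39.0
t 18.4 p [406.9  70.8 202.1] d [ -8.2 -13.   69.6] lev [-0.     -0.0037 -0.0049] jaw [ 0.13  -0.992] F [ 1.1 -0.3 -2.8] w 39.0 q7 -1.53
```

```bash
python3 -m handwheel '-0.4 0 -7 40 0 0 0;-0.4 0 -7 40 0 0 0;-0.4 0 0 40 0 0 0;-0.4 0 0 40 0 0 0;-0.4 0 3 40 0 0 0;-0.4 0 5 40 0 0 0;-0.4 0 0 0 0 0 0'
python3 - <<'E'
from h import *
rep([427.5,-231.2,130])
E
```

```text
clock: 19.1
eef_pos: [430.9, -184.4, 202.9]
tool_rot: [1.488, 1.561, 0.04]
force: [-0.3, 0.0, -3.1]
width: 38.7
t 19.1 p [ 430.9 -184.4  202.9] d [72.9 -9.7 46. ] lev [-0.      0.0008 -0.0097] jaw [ 0.122 -0.993] F [-0.3  0.  -3.1] w 38.7 q7 -0.94
```

```bash
python3 -m handwheel '-0.4 15 -5 20 -0.05 0.001 -0.01;-0.4 25 -3 20 0 0 0;-0.4 20 -2 8 0 0 0;-0.4 0 0 0 0 0 0;-0.4 0 0 0 0 0 0'
python3 - <<'E'
from h import *
rep([427.4,-231.1,100])
s=ctrl.read_state();cp=camera_params('wrist')
im=get_image('wrist');cv2.imwrite('pics/w14.png',im);cells(cp,im,s['eef_pos'][2]+28.7); np.save('w14.npy',cp,allow_pickle=True)
E
```

```text
clock: 19.6
eef_pos: [428.6, -235.3, 141.8]
tool_rot: [1.47, 1.57, 0.07]
force: [0.4, -0.0, -3.5]
width: 38.8
t 19.6 p [ 428.6 -235.3  141.8] d [41.8 -0.5 -4.4] lev [ 0.      0.0001 -0.0013] jaw [ 0.17  -0.985] F [ 0.4 -0.  -3.5] w 38.8 q7 -0.78
blob 325 292 75 75 [ 430.1 -235.8  170.5]
```

View pics/w14.png

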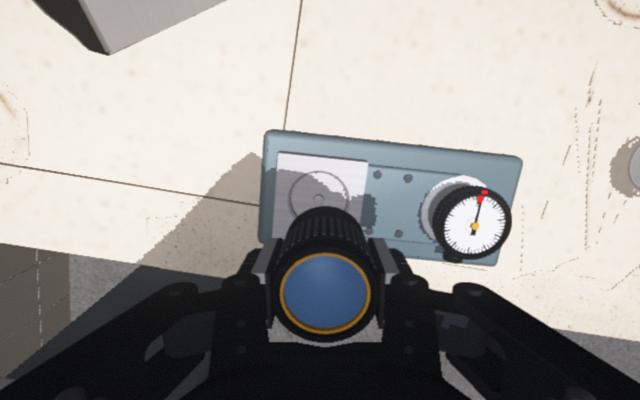

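```bash
python3 - <<'E'
from h import *
cp=np.load('w14.npy',allow_pickle=True).item()
im=cv2.imread('pics/w14.png'); cv2.imwrite('pics/c14.png',cv2.resize(im[120:270,250:400],None,fx=4,fy=4,interpolation=2))
print(cast(cp,319,198,34))
E
```

```text
[ 428.67240589 -231.38583699   34.        ]
```

View pics/c14.png

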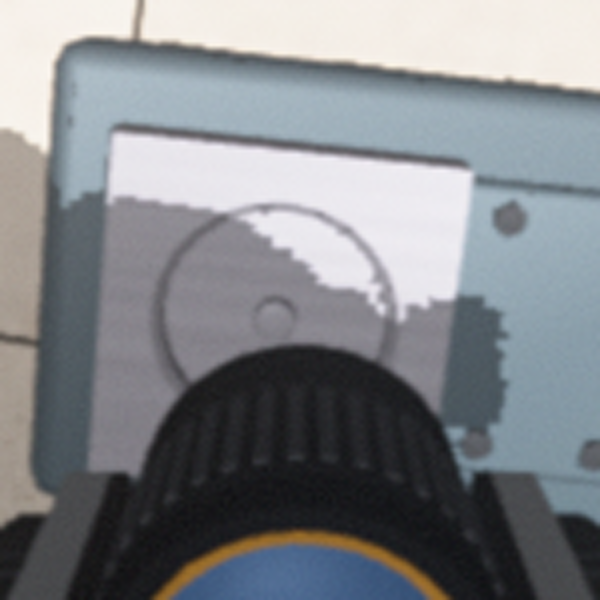

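```bash
python3 -m handwheel '-0.4 15 -1 -4 0 0 -0.001;-0.4 25 0 0 0 0 0;-0.4 20 0 0 0 0 0;-0.4 10 0 0 0 0 0;-0.4 0 0 0 0 0 0;-0.4 0 0 0 0 0 0'
python3 - <<'E'
from h import *
rep([427.2,-231.1,64])
E
```

```text
clock: 20.25
eef_pos: [433.3, -228.0, 76.7]
tool_rot: [1.156, 1.558, -0.235]
force: [-0.1, 0.1, -3.9]
width: 38.6
t 20.25 p [ 433.3 -228.    76.7] d [12.6 -6.7  1.9] lev [ 0.      0.005  -0.0114] jaw [ 0.178 -0.984] F [-0.1  0.1 -3.9] w 38.6 q7 -0.76
```

```bash
python3 -m handwheel '-0.4 0 -7 2 0 0.005 -0.011;-0.4 0 0 0 0 0 0;-0.4 5 0 0 0 0 0;-0.4 5 0 0 0 0 0;-0.4 0 0 0 0 0 0;-0.4 0 0 0 0 0 0'
python3 - <<'E'
from h import *
rep([427.2,-231.1,62])
E
```

```text
clock: 20.85
eef_pos: [428.0, -232.5, 68.7]
tool_rot: [0.91, 1.566, -0.481]
force: [-0.4, -1.2, -3.8]
width: 38.9
t 20.85 p [ 428.  -232.5   68.7] d [ 6.7 -0.6 -1.6] lev [ 0.      0.003  -0.0038] jaw [ 0.178 -0.984] F [-0.4 -1.2 -3.8] w 38.9 q7 -0.75
```

```bash
python3 -m handwheel '-0.4 4 -1 -1 0 0.003 -0.004;-0.4 4 0 0 0 0 0;-0.4 0 0 0 0 0 0;-0.4 0 0 0 0 0 0'
python3 - <<'E'
from h import *
rep([427.2,-231.1,60])
s=ctrl.read_state()
for n in ['wrist','scene','top']:
    im=get_image(n)
    cv2.imwrite(f'pics/{n}15.png',im if n=='wrist' else cv2.resize(im[130:250,340:480],None,fx=4,fy=4,interpolation=2))
E
```

```text
clock: 21.25
eef_pos: [426.7, -231.5, 59.7]
tool_rot: [-2.218, 1.57, 2.674]
force: [-0.1, 0.2, -3.6]
width: 38.9
t 21.25 p [ 426.7 -231.5   59.7] d [-0.3  0.6 -0.3] lev [-0.     -0.0007  0.0009] jaw [ 0.178 -0.984] F [-0.1  0.2 -3.6] w 38.9 q7 -0.75
```

View pics/wrist15.png

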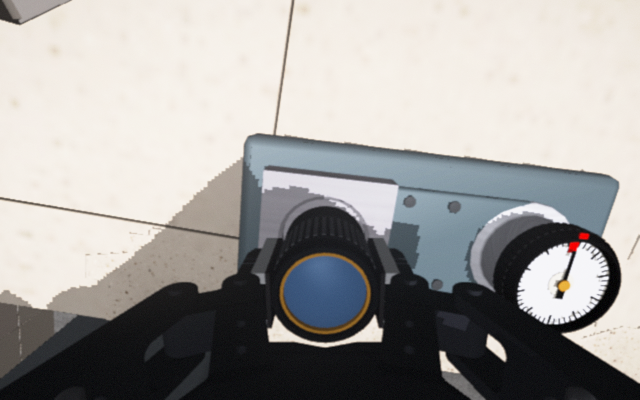

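View pics/scene15.png

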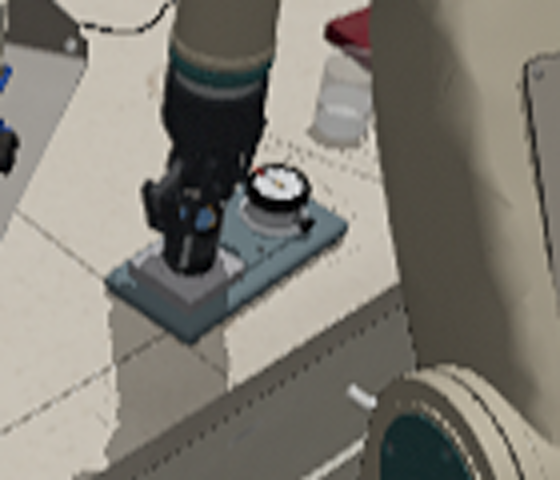

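```bash
python3 -m handwheel '-0.4 3 0 0 0 0 0;-0.4 3 0 0 0 0 0;-0.4 0 0 0 0 0 0;-0.4 0 0 0 0 0 0'
python3 - <<'E'
from h import *
rep([427.2,-231.1,50.3])
E
```

```text
clock: 21.8
eef_pos: [427.2, -231.8, 54.3]
tool_rot: [1.208, 1.57, -0.183]
force: [-0.9, 0.1, 1.7]
width: 38.6
t 21.8 p [ 427.2 -231.8   54.3] d [ 4.   0.1 -0.7] lev [-0.      0.0002 -0.0006] jaw [ 0.178 -0.984] F [-0.9  0.1  1.7] w 38.6 q7 -0.75
```

```bash
python3 -m handwheel '-0.4 2 0 0 0 0 0;-0.4 2 0 0 0 0 0;-0.4 2 0 0 0 0 0;-0.4 0 0 0 0 0 0'
python3 - <<'E'
from h import *
rep([427.2,-231.1,50.3])
E
```

```text
clock: 22.2
eef_pos: [427.2, -231.8, 51.1]
tool_rot: [1.389, 1.569, -0.003]
force: [-0.2, 0.9, -2.3]
width: 38.9
t 22.2 p [ 427.2 -231.8   51.1] d [ 0.8  0.1 -0.7] lev [-0.      0.0004 -0.0022] jaw [ 0.178 -0.984] F [-0.2  0.9 -2.3] w 38.9 q7 -0.74
```

```bash
python3 - <<'E'
from h import *
fs=[]
for n in ['wrist','scene','scene','scene']:
    fs.append(ctrl.read_state()['force'][2]); im=get_image(n)
    if n=='wrist': cv2.imwrite('pics/w16.png',im)
print(fs); rep([427.2,-231.1,50.3])
cv2.imwrite('pics/s16.png',cv2.resize(im[130:250,340:480],None,fx=4,fy=4,interpolation=2))
E
```

```text
[np.float64(-2.2535561804917688), np.float64(4.981935667880599), np.float64(4.067887010864096), np.float64(4.003263598205104)]
t 22.4 p [ 427.3 -231.8   51.2] d [ 0.9  0.1 -0.7] lev [-0.      0.0004 -0.0021] jaw [ 0.178 -0.984] F [-1.1  0.8  4.2] w 38.9 q7 -0.74
```

View pics/w16.png

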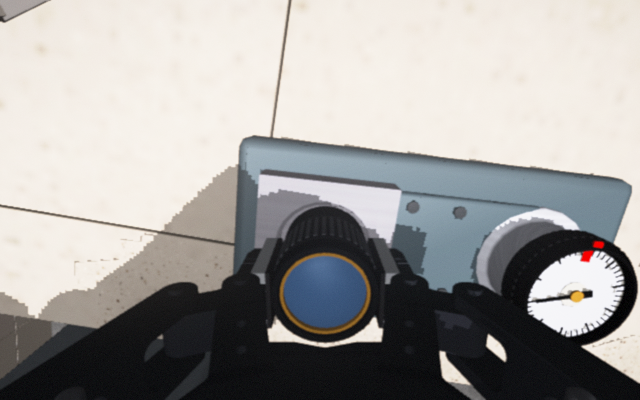

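View pics/s16.png

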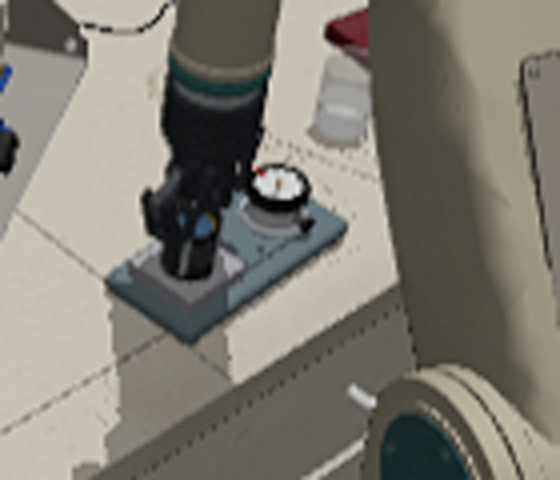

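```bash
python3 -m handwheel '-0.4 2 0 -0.5 0 0 -0.002;-0.4 2 0 0 0 0 0;-0.4 2 0 0 0 0 0'
python3 - <<'E'
from h import *
for i in range(3): rep([427.2,-231.1,50.3]); get_image('scene')
E
```

```text
clock: 22.7
eef_pos: [427.3, -231.8, 50.6]
tool_rot: [1.212, 1.568, -0.181]
force: [-4.6, 2.7, 27.1]
width: 38.4
t 22.7 p [ 427.3 -231.8   50.6] d [ 0.3 -0.  -0.7] lev [-0.      0.001  -0.0027] jaw [ 0.177 -0.984] F [-4.6  2.7 27.1] w 38.4 q7 -0.74
t 22.75 p [ 427.3 -231.8   50.5] d [ 0.2  0.  -0.7] lev [ 0.      0.001  -0.0027] jaw [ 0.177 -0.984] F [-4.3  3.2 27.3] w 38.7 q7 -0.74
t 22.8 p [ 427.3 -231.8   50.5] d [ 0.2 -0.  -0.7] lev [-0.      0.001  -0.0027] jaw [ 0.177 -0.984] F [-5.2  2.4 26.9] w 38.9 q7 -0.74
```

```bash
python3 - <<'E'
from h import *
im=get_image('wrist');cv2.imwrite('pics/w17.png',cv2.resize(im[130:360,230:640],None,fx=1.9,fy=1.9))
t=get_image('top');cv2.imwrite('pics/t17.png',cv2.resize(t[120:270,130:530],None,fx=2,fy=2)); cells(camera_params('top'),t,51)
for i in range(6): get_image('scene')
rep([427.2,-231.1,50.3])
E
```

```text
blob 568 85 12 14 [ 918.7 -809.    51. ]
blob 360 153 46 22 [ 680.5 -122.8   51. ]
t 23.25 p [ 427.4 -231.8   50.5] d [ 0.2 -0.  -0.8] lev [-0.      0.0011 -0.0028] jaw [ 0.177 -0.984] F [-6.3  3.8 26.7] w 38.7 q7 -0.74
```

View pics/w17.png

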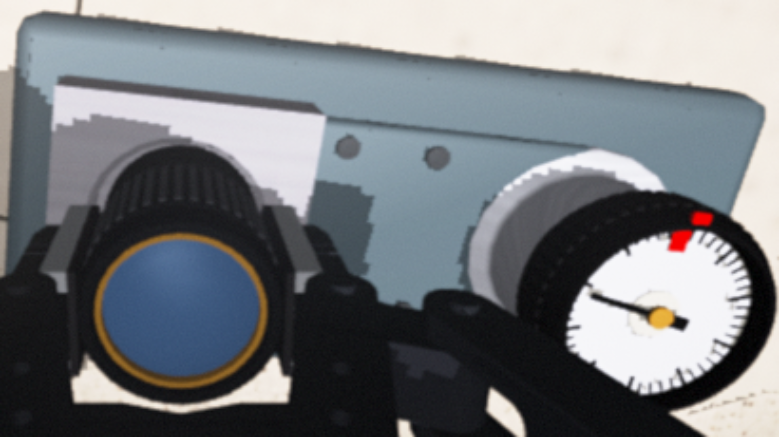

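View pics/t17.png

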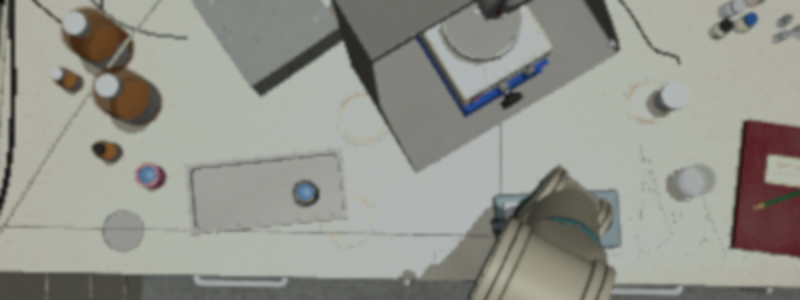

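```bash
python3 - <<'E'
from h import *
cp=camera_params('wrist'); im=get_image('wrist')
for n in ['pics/w14.png','pics/w16.png']: cells(cp,cv2.imread(n),80)
cells(cp,im,80); cv2.imwrite('pics/w18.png',im)
def ang(h,t):
    h=cast(cp,*h,62);t=cast(cp,*t,62)-h; return np.degrees(np.arctan2(t[1],t[0])),np.linalg.norm(t)
print('zero ref w15',ang((564,286),(574,250)))
print('w16',ang((577,296),(530,300)))
print('now',ang((230+660/1.9,130+317/1.9),(230+592/1.9,130+293/1.9)))
E
```

```text
blob 325 292 75 75 [ 429.2 -232.2   80. ]
blob 325 292 75 75 [ 429.2 -232.2   80. ]
blob 324 292 70 81 [ 429.  -232.2   80. ]
zero ref w15 (np.float64(6.48551940615245), np.float64(16.2278707029849))
w16 (np.float64(105.80726842095454), np.float64(19.560998493433807))
now (np.float64(80.05178483838432), np.float64(17.098476649629603))
```

```bash
python3 - <<'E'
from h import *
for n in ['w14','w16','w18']:
    im=cv2.imread(f'pics/{n}.png');hsv=cv2.cvtColor(im,cv2.COLOR_BGR2HSV)
    m=((hsv[...,0]>10)&(hsv[...,0]<30)&(hsv[...,1]>120)&(hsv[...,2]>80)).astype(np.uint8); m[:230]=0;m[350:]=0;m[:,:260]=0;m[:,390:]=0
    p=cv2.findNonZero(m); print(n,len(p),cv2.fitEllipse(cv2.convexHull(p)))
E
```

```text
w14 909 ((324.7095947265625, 292.8667297363281), (81.11908721923828, 90.84732818603516), 90.18549346923828)
w16 931 ((324.70037841796875, 292.9131774902344), (81.30846405029297, 90.83647918701172), 90.14596557617188)
w18 932 ((324.7261047363281, 293.0107727050781), (81.43385314941406, 90.90278625488281), 90.58519744873047)
```

```bash
python3 -m handwheel '-0.4 -0.7 0 0 0 0 0;-0.4 0 0 0 0 0 0'
python3 - <<'E'
from h import *
rep([427.2,-231.1,50.3])
for i in range(3): im=get_image('wrist')
rep([427.2,-231.1,50.3])
cv2.imwrite('pics/w19.png',cv2.resize(im[200:380,460:640],None,fx=3,fy=3))
E
```

```text
clock: 23.5
eef_pos: [427.8, -232.0, 51.9]
tool_rot: [1.103, 1.566, -0.289]
force: [0.0, 0.6, 4.5]
width: 38.8
t 23.5 p [ 427.8 -232.    51.9] d [ 1.6 -0.4 -1. ] lev [-0.     0.002 -0.004] jaw [ 0.177 -0.984] F [0.  0.6 4.5] w 38.8 q7 -0.74
t 23.65 p [ 427.8 -232.    51.8] d [ 1.5 -0.4 -1. ] lev [-0.      0.0018 -0.0038] jaw [ 0.177 -0.984] F [-1.2 -0.2  4.6] w 39.0 q7 -0.74
```

View pics/w19.png

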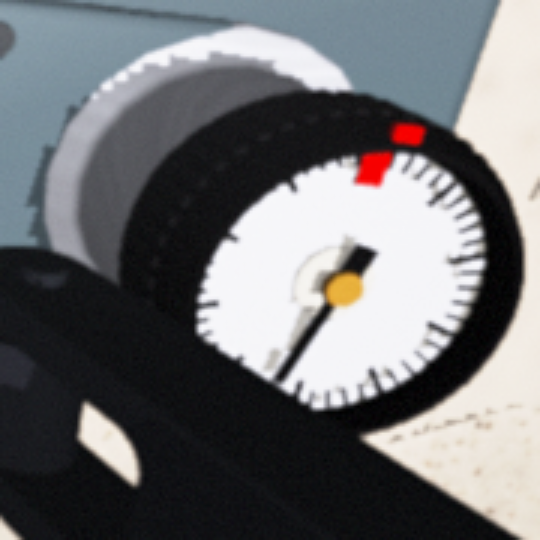

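```bash
python3 -m handwheel '-0.4 2 -0.5 -0.5 0 0.002 -0.004;-0.4 2 0 -0.5 0 0 0;-0.4 2 0 0 0 0 0;-0.4 2 0 0 0 0 0'
python3 - <<'E'
from h import *
for i in range(4): rep([427.2,-231.1,50.3]); get_image('scene')
im=get_image('wrist')
cv2.imwrite('pics/w20.png',cv2.resize(im[200:380,460:640],None,fx=3,fy=3))
E
```

```text
clock: 24.05
eef_pos: [427.9, -232.0, 50.5]
tool_rot: [1.283, 1.567, -0.11]
force: [-5.3, 2.0, 29.0]
width: 38.6
t 24.05 p [ 427.9 -232.    50.5] d [ 0.2 -0.6 -1.1] lev [ 0.      0.0011 -0.0037] jaw [ 0.176 -0.984] F [-5.3  2.  29. ] w 38.6 q7 -0.74
t 24.1 p [ 427.9 -232.1   50.5] d [ 0.2 -0.5 -1.1] lev [ 0.      0.0011 -0.0037] jaw [ 0.176 -0.984] F [-4.3  2.6 29.6] w 38.4 q7 -0.74
t 24.15 p [ 427.9 -232.    50.5] d [ 0.2 -0.5 -1. ] lev [ 0.      0.0011 -0.0037] jaw [ 0.176 -0.984] F [-5.8  2.1 30.2] w 39.1 q7 -0.74
t 24.2 p [ 427.9 -232.1   50.5] d [ 0.2 -0.5 -1.1] lev [ 0.      0.0011 -0.0036] jaw [ 0.176 -0.984] F [-4.9  2.1 30.4] w 39.0 q7 -0.74
```

View pics/w20.png

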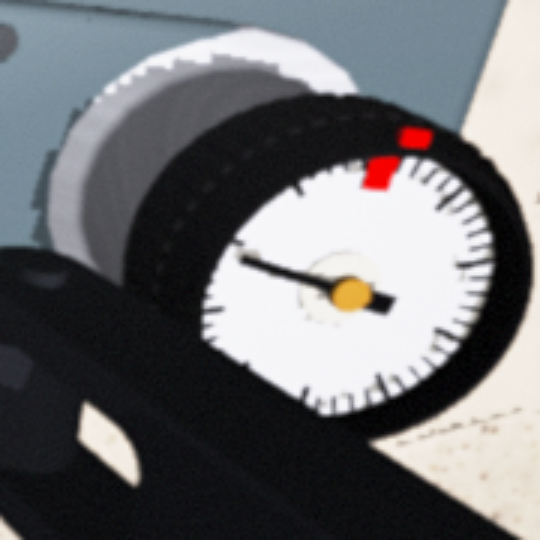

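Same pointer end position, firm floor contact and steady 30 N; the zero mark hasn't moved. Handing in.

```bash
python3 -c "
from cell import ctrl
print(ctrl.finish_job())"
```

```text
the job is handed in; nothing more can be done
None
```

The job is handed in at about 24 s of the 72 s allowed. The heavier cell is held pressed home in the gauge's nest; the hand-in gave no verdict.

- **Bezel:** I turned it about 1.18 rad clockwise. The zero mark stood in line with the resting pointer after I let go and rose, and again just before the cell went into the nest.
- **Weighing:** the lens cell nearer the gauge weighed about 1.5 N. The other weighed about 4.1 N, so it is the dense flint. Each was lifted more than 55 mm while the other stood in the tray, and the lighter one was set back upright.
- **Pressing:** I pressed the heavier cell into the nest, eased it up about 1.3 mm to check which way the pointer sweeps, then pressed it home again. At hand-in:
  - The upward force read a steady 29–30 N, far above the spring's 7.7 N.
  - The foot was about 0.2 mm above the nest floor, inferred from the tool height.
  - The pointer came to rest in the same place both times it was pressed.
  - The tool was about 0.004 rad off vertical, and the cell had not slipped in the jaws.
- **Bench:** the lighter cell stood upright in the tray and the other things looked unmoved in the last top picture, taken before the final re-press.
- **Disagreements:** a few force readings taken during a move were misleading; one showed −2.3 N just as the plunger was going down. I took new readings once the arm had settled. My automatic cell finder missed the tray cell in that last top picture, so I checked it by eye.

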